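# Put the test probe through the jar's guide hole and hold it there

## Robot

A 6-joint arm with a two-finger parallel gripper is mounted at the origin on the work surface. World frame = base frame: x ahead of the robot, y to its left, z up, the work surface at z = 0. Lengths are in m, angles in degrees, forces in N, time in s.
With the tool pointing down it reaches from about 0.375 to 0.975 m from the base axis. Payload 3.8 kg.
Tool frame: the origin (TCP) lies at the centre of the arm's flange, where the gripper is bolted on; the fingertips stand 166 mm ahead of it and the grasp point (between the pads) lies 147 mm ahead of it; z points along the fingers, y is the direction in which the jaws open and shut (so a half turn about z gives the same grasp; the last joint's range is limited). The gripper opens to 88 mm and grips with 3 to 60 N. Pads are 18 mm wide; open, the fingers measure 123 mm over their backs; the gripper's body (75 mm by 187 mm) begins 45 mm behind the grasp point.
Start: joints at [-69.551, 15.12, 91.902, -0, 72.978, -2.114], TCP at [0.259, -0.623, 0.405] pointing down, gripper open.
Joint ranges: [-150.88, 150.88], [-54.13, 125.18], [17.81, 147.31], [-75.09, 255.09], [0, 152.58], [-146.25, 146.25]. Speed limits (degrees/s): [147.25, 147.25, 180, 180, 180, 180].

## Interface

Orientations are given as [roll, pitch, yaw] about the fixed x, y, z axes, in that order (R = Rz(yaw) Ry(pitch) Rx(roll)).
In Python, from rig import state, capture, job_done, finder gives the robot as it stands.
- The arm moves only by the tool apply_moves, never from a script. Its arguments are lists of equal length, an entry for each row: "delta_rot": the turn, a rotation vector about the tool's x, y, z in degrees, a list of three; "slide": the shift along the tool's x, y, z in cm, a list of three; "grip": the finger opening in cm, from 0 to 8.81. A call has 1 to 12 rows; each row is the pose to reach, as a shift and turn from the pose measured when the call began, along the tool's axes at that moment; what a row does not reach only later rows make up. A row lasts 1/8 s, in which the tool goes at most 62.5 mm and 10.7 degrees, less where a joint would pass 70% of its speed; a pose out of reach is approached as far as the arm can. A call with a gripper value outside its range is refused whole. The fingers move at their own pace and stop on an object; "force" is the grip in N (left out, the last holds). Time passes only in rows, so rows that repeat a pose let the fingers close. It gives the time, the measured TCP pose, the force and the opening at its end, in the units of the state.
- state(): the state, without advancing time (a new reading comes with each control period).
- capture(name): name is "scene" or "top"; returns a dict with "image" (420x560x3 uint8, blue, green, red), "K" (3x3 intrinsics, pixels), "distortion" ([k1, k2, p1, p2, k3] as OpenCV has them; the pictures are not rectified), "world_from_camera" (4x4, takes a point from camera to world coordinates). Camera axes: x right, y down, z forward; pixel columns grow to the right and rows downward; lengths in m; the calibration is good to about 2 mm. A picture is of the moment at which its call begins. There is no depth.
- job_done(): hands the job in, once; it reports no verdict.
Trained networks look in a picture, given as the dict that the camera call returned (one of the last four; its "shot" number tells which), for a name from the list of things; names that differ only in an ending like _2 or _b are one class to them, and where a whole thing is asked for, a point or a joint stands for the part that bears it (a point fixed in the world has none). Each returns a list of dicts, best first, with "p" (0 to 1); they miss things now and then, are a little off and sometimes report something else, mostly with a low value. They report only what shows in the picture. A call takes as long as a camera call. They do not tell look-alikes from the thing itself.
- finder.spot_in(picture, query): "xy" ([column, row] in pixels, amid what is visible of it).
The state is a dict: "clock": time; "q": joint angles; "qvel": joint speeds; "joint_efforts": joint torques, N m; "tcp_pos": TCP position; "tool_rot": TCP orientation; "ft_force": force on the tool from outside, world axes, zero at the start; "torque": the same for the moment, N m; "opening": opening from 0.0 (shut) to 1.0 (fully open).
Only numpy, scipy, OpenCV 4.12 (cv2) and the standard library are available. Lean on these libraries where they do the work, as an engineer would, in place of code of your own. Each camera call takes 0.05 s, during which the arm holds its last target. There are 200 camera calls.

## Task

Slide the yellow jaw of the probe holder fully open, lift the blue-handled test probe out, and lower its rod through the open guide hole in the blue lid of the test jar (the jar without a screw cap) until the orange band is level with the top of the lid. The probe must never touch the jar: finish while still holding the probe by itself in the gripper, upright, still and centred in the hole. Leave the jaw open and do not knock the other things about.

Things in the scene. Friction and masses are not known exactly. Their poses are not given: they have to be found in the camera images.
- holder: bench holder for the probe, fixed to the bench: a dark foot 100 x 200 mm carrying two upright aluminium rails (tops 100 mm above the bench, 26 mm apart) and a fixed dark jaw 118 mm tall. Origin on the bench surface, midway between the rails, close under the probe. Its own y axis runs level along the rails: the sliding jaw opens towards +y. Its own z is up
- jaw (a joint): opening of the yellow sliding jaw on top of the rails, in m: it starts between 0 (shut on the probe's flange) and 0.005, and 0.05 is fully open, at its stop. About 2.5 N of friction and light damping; it stays where it is left. While shut, its 13 mm lip hooks over the probe's flange so that the probe cannot be lifted straight out
- jaw_grip (a point): point on the upright red post of the sliding jaw, to push or pinch from above: post 16 x 16 mm along the holder's x and y, from 118 to 158 mm above the bench; this point is on its axis, 142 mm above the bench. It moves with the jaw. Jaw shut, it is 65 mm from the holder's origin along its +y. The yellow jaw block beneath it is 58 mm wide (holder x) and its top is 118 mm above the bench
- probe_handle (a point): centre of the blue square handle (26 x 26 mm, 66 mm tall) of the loose test probe, 0.18 to 0.29 kg, which stands upright in the holder: the handle reaches from 106 to 172 mm above the bench, this point at 139 mm. Its z points up, away from the rod; x and y are square to the handle's sides, within 0.05 rad of the holder's axes. Beside the handle the jaws are 118 mm tall
- probe_band (a point): middle of the orange band on the probe's steel rod: the band is 20 mm long, this point is on the rod's axis, 60 mm above the rod's tip and 64 mm below the handle's centre
- probe_tip (a point): lower end of the probe's rod, on its axis, 124 mm below the handle's centre. The steel rod is 8 mm in diameter and runs 85 mm up to a steel flange, 52 x 52 x 6 mm, under the handle; the flange rests on the rails, and the tip starts 15 mm above the bench
- test_jar: the test jar, fixed: a white square jar with a blue lid that has a round open hole, 84 x 84 mm over the lid, 100 mm tall. Origin at the centre of its underside, z up
- bore_top (a point): centre of the guide hole in the test jar's blue lid, level with the lid's top, 100 mm above the bench. The hole is vertical, 24 mm in diameter and 25 mm deep; below it the jar is hollow down to 4 mm above the bench
- sealed_jar: sealed jar that looks like the test jar but carries a round screw cap (56 mm across, 12 mm high) in place of the open hole: 80 x 80 mm, 112 mm tall overall, 0.7 kg, loose. Origin at the centre of its underside
- cupping_bowl: white bowl, 90 mm across, 55 mm tall, loose. Origin at the centre of its underside
- mug: blue mug, 80 mm across, 90 mm tall, loose. Origin at the centre of its underside
- tape_roll: brown cardboard ring lying flat, 90 mm across, 25 mm tall, loose. Origin at the centre of its underside
- cupping_spoon: spoon lying flat on the bench, loose
- brush: hand brush lying flat on the bench, loose
- label_box: small cardboard box, 90 x 60 x 40 mm, loose. Origin at the centre of its underside
Not all that is in view belongs to the job. What is shaped like the part that bears probe_handle but green is not meant. What is shaped like the holder but purple is not meant.

How it is judged (in metres and radians):
On the way, in this order (a step that is already met when the one before it is completed fails the run):
1. the jaw has been slid open while the probe still stands in the holder (value of joint jaw above 0.042 m and distance of probe_handle from where it was at the start of the episode below 0.03 m), for 0.1 s.
2. the probe is lifted clear of the holder (z of probe_tip in the frame of holder above 0.105 m and contact force between probe and holder below 0.1 N and contact force between probe and the fingers above 1 N), for 0.1 s.
3. the rod's tip has entered the guide hole (z of probe_tip in the frame of bore_top between -0.1 and -0.005 m and horizontal distance between probe_tip and bore_top below 0.012 m), for 0.1 s.
At the end, for the whole second after the job is handed in: Probe held by the gripper alone and still: band middle within 12 mm of the lid top's height and 5 mm of the hole's axis, tip within 10 mm of the axis, tilt under 0.1 rad, no contact with jar or holder, jaw still open at least 40 mm (z of probe_band in the frame of bore_top between -0.012 and 0.012 m and horizontal distance between probe_band and bore_top below 0.005 m and horizontal distance between probe_tip and bore_top below 0.01 m and angle between probe_handle's own z axis and vertical below 0.1 rad and linear speed of probe below 0.02 m/s and contact force between probe and the fingers above 1 N and contact force between probe and test_jar below 0.2 N and contact force between probe and holder below 0.2 N and value of joint jaw above 0.04 m); the arm keeps its last pose, push and grip.
It fails at once if the probe touches the test jar (contact force between probe and test_jar above 0.3 N).
It fails at once if another loose thing is knocked out of place (more than 30 mm) (distance of any of sealed_jar, cupping_bowl, mug, tape_roll, cupping_spoon, brush, label_box from where it was at the start of the episode above 0.03 m).
It also fails if it takes over 64 s, if anything falls off the work surface, if the arm or the gripper's body presses on something with over 40 N, if the wrist force passes 120 N, or if a joint passes its speed limit or range.

## Working session

There is one attempt and no reset: what is moved stays moved. The work goes in short steps, Python scripts to look and compute and a tool call to move; the robot and the scene stay as the last step left them, time stands still between calls to the robot, and variables do not carry over. Pictures are saved under pics/ and viewed, about 8 in all and at most 12, crops included, and the job is handed in when it is done.

Besides the shell and the picture viewer there is one more tool, called after "Request:" as a command line: name --argument value ..., lists and objects as JSON in quotes. apply_moves: Moves the arm, as the interface text tells. Its arguments: {"type":"object","properties":{"delta_rot":{"type":"array","items":{"type":"array","items":{"type":"number"}}},"slide":{"type":"array","items":{"type":"array","items":{"type":"number"}}},"grip":{"type":"array","items":{"type":"number"}},"force":{"type":"number"}},"required":["delta_rot","slide","grip"]}

```bash
ls; mkdir -p pics; cat > h.py <<'E'
import numpy as np, cv2
from rig import state, capture, job_done, finder
def ray(c,uv):
    p=cv2.undistortPoints(np.array([[uv]],float),c["K"],np.array(c["distortion"],float))[0,0]
    T=np.array(c["world_from_camera"]); d=T[:3,:3]@[p[0],p[1],1]; return T[:3,3],d
def atz(c,uv,z):
    o,d=ray(c,uv); return o+d*(z-o[2])/d[2]
def proj(c,P):
    T=np.linalg.inv(np.array(c["world_from_camera"])); P=np.atleast_2d(np.array(P,float))
    r=cv2.Rodrigues(T[:3,:3])[0]
    return cv2.projectPoints(P,r,T[:3,3],np.array(c["K"],float),np.array(c["distortion"],float))[0][:,0]
def tri(c1,u1,c2,u2):
    o1,d1=ray(c1,u1);o2,d2=ray(c2,u2); d1=d1/np.linalg.norm(d1);d2=d2/np.linalg.norm(d2)
    t=np.linalg.lstsq(np.c_[d1,-d2],o2-o1,rcond=None)[0]
    a,b=o1+t[0]*d1,o2+t[1]*d2; return (a+b)/2,np.linalg.norm(a-b)
E
python3 - <<'E'
from h import *
np.set_printoptions(precision=3,suppress=True)
print(state())
for n in("scene","top"):
    c=capture(n); cv2.imwrite(f"pics/{n}0.png",c["image"]); print(n,np.array(c["world_from_camera"]),c["K"][0])
    for q in("holder","jaw_grip","jaw","probe_handle","test_jar","bore_top","sealed_jar"):
        try: print(q,[(np.round(r["xy"],1).tolist(),round(r["p"],2)) for r in finder.spot_in(c,q)][:4])
        except Exception as e: print(q,e)
E
```

```text
pics
{'clock': 0.0, 'q': array([-69.55 ,  15.17 ,  91.982,  -0.001,  72.976,  -2.114]), 'qvel': array([0.038, 0.042, 0.085, 0.02 , 0.009, 0.174]), 'joint_efforts': array([  0.   , -50.211, -35.688,   0.073,   0.029,  -0.   ]), 'tcp_pos': array([ 0.259, -0.623,  0.403]), 'tool_rot': array([-179.872,   -0.004,   22.564]), 'ft_force': array([0.141, 0.265, 0.634]), 'torque': array([-0.029,  0.008, -0.003]), 'opening': 1.0005866473207725}
scene [[-0.222  0.782 -0.583  1.332]
 [ 0.975  0.185 -0.124  0.088]
 [ 0.01  -0.596 -0.803  1.22 ]
 [ 0.     0.     0.     1.   ]] [520.245   0.    276.827]
holder [([376.2, 225.4], 0.66), ([201.9, 145.7], 0.66)]
jaw_grip [([379.2, 214.6], 0.58), ([363.6, 214.2], 0.21)]
jaw [([198.9, 128.4], 0.95), ([435.6, 197.8], 0.41), ([289.4, 294.7], 0.19)]
probe_handle [([364.4, 219.1], 0.73), ([412.0, 273.8], 0.66)]
test_jar [([227.2, 194.3], 0.76)]
bore_top [([227.2, 195.5], 0.85)]
sealed_jar [([299.3, 225.0], 0.83)]
top [[ 0.014 -0.994  0.104  0.379]
 [-1.    -0.016 -0.014 -0.072]
 [ 0.016 -0.104 -0.994  1.464]
 [ 0.     0.     0.     1.   ]] [437.34    0.    279.263]
holder [([190.3, 215.7], 0.86), ([364.7, 270.9], 0.75)]
jaw_grip [([368.1, 278.5], 0.66), ([186.9, 209.7], 0.55)]
jaw [([189.3, 212.9], 0.92), ([370.4, 273.9], 0.77)]
probe_handle [([202.3, 206.9], 0.74), ([159.9, 166.0], 0.64), ([189.2, 206.9], 0.58)]
test_jar [([321.0, 215.0], 0.9), ([206.7, 207.3], 0.58)]
bore_top [([323.9, 218.6], 0.65)]
sealed_jar [([254.3, 200.6], 0.8)]
```

View pics/scene0.png

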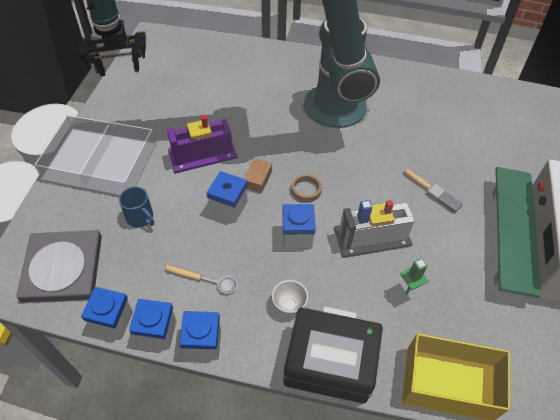

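View pics/top0.png

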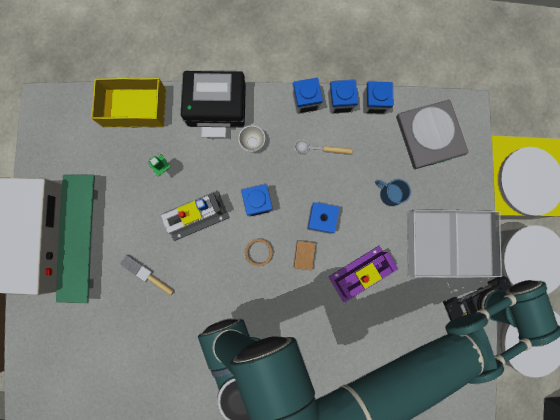

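Purple holder (scene 202,146 / top 365,271) and green probe (scene 415,273 / top 159,163) are decoys. The grey/dark holder (scene 376,228 / top 195,214) with the blue handle fits. The test jar is the one with the open hole (scene 227,188 / top 323,217). I'll check this in one crop.

```bash
python3 - <<'E'
from h import *
s=cv2.imread("pics/scene0.png");t=cv2.imread("pics/top0.png")
def crop(i,x,y,w,h,k): return cv2.resize(i[y:y+h,x:x+w],None,fx=k,fy=k,interpolation=cv2.INTER_CUBIC)
a=np.hstack([crop(t,155,180,80,60,5),crop(t,285,185,80,60,5)])
b=np.hstack([crop(s,325,190,100,70,4),crop(s,187,155,100,70,4)])
cv2.imwrite("pics/crop1.png",np.vstack([a,b]))
E
```

```text
(no output)
```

View pics/crop1.png

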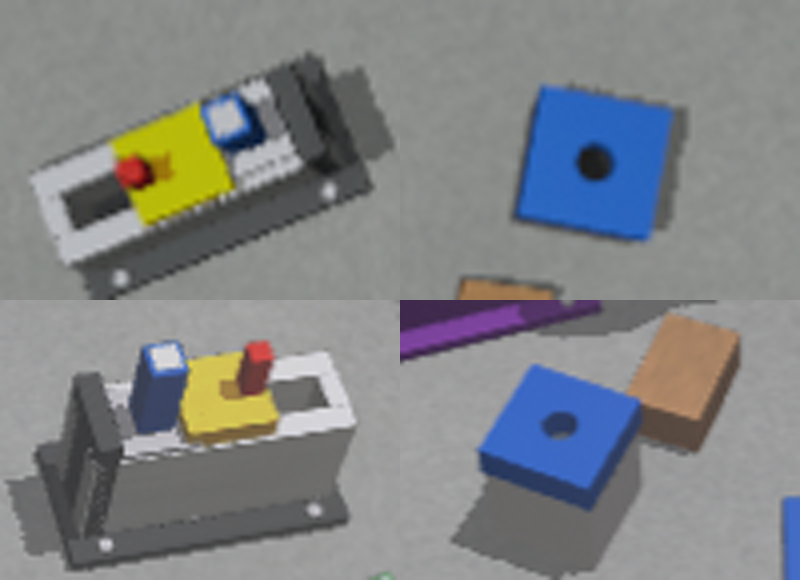

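```bash
cat > m.py <<'E'
from h import *
np.set_printoptions(precision=4,suppress=True)
def blob(img,pred,box):
    x,y,w,h=box; k=8
    i=cv2.resize(img[y:y+h,x:x+w],None,fx=k,fy=k,interpolation=cv2.INTER_CUBIC)
    m=pred(i.astype(int)).astype(np.uint8); n,l,st,ce=cv2.connectedComponentsWithStats(m)
    j=1+np.argmax(st[1:,4]); return (ce[j]+.5)/k-.5+[x,y], st[j,4]/k/k
white=lambda i:(i.min(2)>165)&(i.max(2)-i.min(2)<75)
red=lambda i:(i[...,2]>110)&(i[...,2]>2*i[...,1])
dark=lambda i:i[...,0]<140
E
python3 - <<'E'
from m import *
c={n:capture(n) for n in("top","scene")}
T,S=c["top"],c["scene"]
for nm,pr,bt,bs,z in(("handle",white,(194,197,14,14),(360,199,15,13),.172),("post",red,(176,206,14,14),(384,198,14,8),.158),("hole",dark,(317,211,14,14),(220,181,15,12),.1)):
    a,na=blob(T["image"],pr,bt);b,nb=blob(S["image"],pr,bs)
    print(nm,a,na,b,nb,"top@z",atz(T,a,z)[:2],"scene@z",atz(S,b,z)[:2],"tri",*tri(T,a,S,b))
E
```

```text
handle [199.6151 203.2165] 24.28125 [366.1077 203.8481] 34.96875 top@z [0.5271 0.1463] scene@z [0.5237 0.1456] tri [0.5266 0.1455 0.1759] 0.00018431262475041918
post [180.6042 213.9309] 25.28125 [389.3244 202.8129] 26.203125 top@z [0.4954 0.2051] scene@z [0.4958 0.2046] tri [0.4954 0.2049 0.1576] 0.0004933209111548828
hole [323.4948 217.0927] 47.609375 [226.5567 185.8755] 45.1875 top@z [ 0.4978 -0.2314] scene@z [ 0.4953 -0.2324] tri [ 0.4976 -0.2313  0.1031] 0.0004963012371490432
```

```bash
python3 - <<'E'
from m import *
T,S=capture("top"),capture("scene")
t=lambda x,y:(155+x/5-.4,180+y/5-.4); s=lambda x,y:(325+x/4-.4,190+(y-300)/4-.4)
def ang(c,a,b,z):
    A,B=atz(c,a,z),atz(c,b,z);d=B-A;return A[:2],B[:2],np.degrees(np.arctan2(d[1],d[0])),np.linalg.norm(d)
print("rail far edge top",ang(T,t(265,80),t(32,172),.1))
print("rail near top",ang(T,t(296,157),t(72,263),.1))
print("bolts top",ang(T,t(330,190),t(122,278),.012))
print("yellow near top",ang(T,t(233,187),t(146,222),.118))
print("yellow far top",ang(T,t(200,104),t(112,140),.118))
print("bolts scene",ang(S,s(106,545),s(315,510),.012))
print("foot scene",ang(S,s(73,568),s(349,520),.0))
print("rail edge scene",ang(S,s(120,457),s(354,426),.1))
# holder dark jaw/grid centre
print("hole lid corners",[atz(T,(285+(x-400)/5-.4,185+y/5-.4),.1)[:2] for x,y in((541,86),(673,107),(648,240),(515,216))])
E
```

```text
rail far edge top (array([0.5599, 0.134 ]), array([0.4993, 0.2797]), np.float64(112.58592435373187), np.float64(0.15777018882005414))
rail near top (array([0.5115, 0.113 ]), array([0.4425, 0.252 ]), np.float64(116.38901685764854), np.float64(0.1552164289915923))
bolts top (array([0.4983, 0.1015]), array([0.4372, 0.2389]), np.float64(113.9723606075087), np.float64(0.15034003193991224))
yellow near top (array([0.4905, 0.1491]), array([0.4678, 0.2025]), np.float64(112.95000751896036), np.float64(0.057991259630380446))
yellow far top (array([0.5418, 0.1714]), array([0.5185, 0.2256]), np.float64(113.30377350413856), np.float64(0.059051356068547306))
bolts scene (array([0.5684, 0.134 ]), array([0.5078, 0.2722]), np.float64(113.67948510793144), np.float64(0.1509533486936718))
foot scene (array([0.5841, 0.115 ]), array([0.5025, 0.2983]), np.float64(113.98847767895687), np.float64(0.20065157643092413))
rail edge scene (array([0.5557, 0.1302]), array([0.4959, 0.279 ]), np.float64(111.87243239493424), np.float64(0.16043041664410598))
hole lid corners [array([ 0.5456, -0.1974]), array([ 0.5336, -0.281 ]), array([ 0.4496, -0.2653]), array([ 0.4634, -0.1817])]
```

Confirmed: the blue probe is in the aluminium holder, with the jaw opening away from it. The holder's y axis points at about 114° in world, the handle is near (0.524, 0.146), the post at (0.4955, 0.205), and the hole at (0.497, -0.2315). First move is a waypoint.

Request:
apply_moves --delta_rot '[[0, 0, -10], [0, 0, -20], [0, 0, -30], [0, 0, -40], [0, 0, -45], [0, 0, -45], [0, 0, -45], [0, 0, -45], [0, 0, -45]]' --slide '[[4.6, -3.1, 0], [9.1, -6.3, 0], [13.7, -9.4, 0], [18.3, -12.6, 0], [22.8, -15.7, 0], [27.4, -18.9, 0], [32, -22, 0], [36.5, -25.2, 0], [36.5, -25.2, 0]]' --grip '[8.8, 8.8, 8.8, 8.8, 8.8, 8.8, 8.8, 8.8, 8.8]'

```text
clock: 2.12
tcp_pos: [0.5009, -0.2476, 0.4049]
tool_rot: [180.0, -0.0, 67.9]
ft_force: [0.4, 0.5, 0.8]
opening: 0.998
```

```bash
cat > go.py <<'E'
from h import *; import sys
from scipy.spatial.transform import Rotation as R
# go.py x y z yaw : TCP target -> slide (cm), delta_rot (deg)
x,y,z,w=map(float,sys.argv[1:5]); s=state()
A=R.from_euler("xyz",s["tool_rot"],degrees=True); B=R.from_euler("xyz",[180,0,w],degrees=True)
print("t",s["clock"],"pos",s["tcp_pos"].round(4),"rot",s["tool_rot"].round(2),"f",s["ft_force"].round(2),"open",round(s["opening"],3),"q6",s["q"][5].round(1))
print("slide",(A.inv().apply(np.array([x,y,z])-s["tcp_pos"])*100).round(2),"rot",np.degrees((A.inv()*B).as_rotvec()).round(2))
E
python3 go.py .4955 .2049 .36 114
```

```text
t 2.125 pos [ 0.5009 -0.2476  0.4049] rot [ 1.7997e+02 -4.0000e-02  6.7860e+01] f [0.4  0.48 0.83] open 0.998 q6 -6.8
slide [ 41.71 -17.55   4.52] rot [ 4.000e-02 -3.000e-02 -4.614e+01]
```

Request:
apply_moves --delta_rot '[[0, 0, -9], [0, 0, -18], [0, 0, -27], [0, 0, -36], [0, 0, -42], [0, 0, -46], [0, 0, -46], [0, 0, -46], [0, 0, -46], [0, 0, -46]]' --slide '[[5.2, -2.2, 0], [10.4, -4.4, 0], [15.6, -6.6, 0], [20.9, -8.8, 0.5], [26.1, -11, 1.5], [31.3, -13.2, 3], [36.5, -15.4, 4.5], [41.7, -17.5, 4.5], [41.7, -17.5, 4.5], [41.7, -17.5, 4.5]]' --grip '[6, 6, 6, 6, 6, 6, 6, 6, 6, 6]'

```text
clock: 3.38
tcp_pos: [0.4962, 0.2037, 0.3601]
tool_rot: [180.0, 0.0, 113.9]
ft_force: [-0.1, -0.7, 0.1]
opening: 0.681
```

```bash
python3 go.py .4955 .2049 .294 114; python3 - <<'E'
from m import *
c=capture("scene"); i=c["image"][140:290,290:490]
cv2.imwrite("pics/s2.png",cv2.resize(i,None,fx=3.5,fy=3.5,interpolation=cv2.INTER_CUBIC))
E
```

```text
t 3.375 pos [0.4962 0.2037 0.3601] rot [1.7997e+02 4.0000e-02 1.1387e+02] f [-0.06 -0.74  0.07] open 0.681 q6 -4.2
slide [ 0.14 -0.02  6.61] rot [ 0.03  0.04 -0.13]
```

View pics/s2.png

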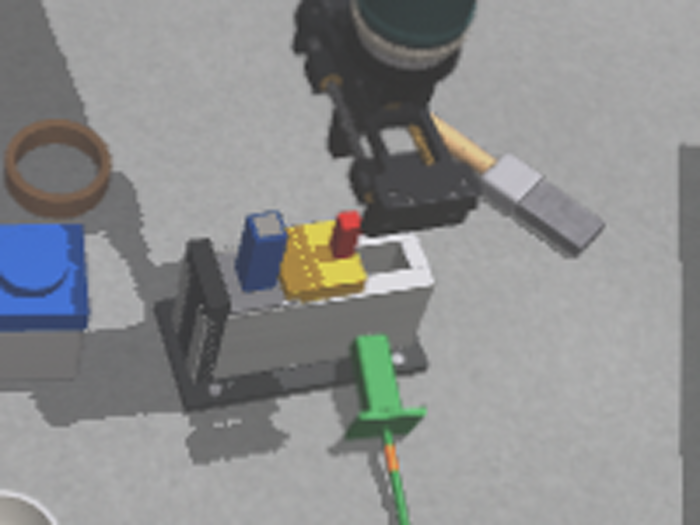

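```bash
python3 - <<'E'
from m import *
c=capture("scene")
ex=np.array([.914,.407,0]);ey=np.array([-.407,.914,0]);g=np.array([.4962,.2037,0])
P=[g+ex*.0935+ey*a+np.array([0,0,.258]) for a in(-.037,.037)]+[g+[0,0,.194],g+ex*.03+[0,0,.194],g-ex*.03+[0,0,.194]]
print((proj(c,P)-[290,140])*3.5)
E
```

```text
[[365.9558 250.3692]
 [470.5977 233.3376]
 [355.4831 190.1707]
 [369.0097 223.2728]
 [342.2664 157.9291]]
```

The body edge projects where the picture shows it, and the post sits below the grasp centre. The green decoy has toppled beside the holder and is out of the way. Next I descend and pinch the post.

Request:
apply_moves --delta_rot '[[0, 0, 0], [0, 0, 0], [0, 0, 0], [0, 0, 0], [0, 0, 0], [0, 0, 0], [0, 0, 0], [0, 0, 0], [0, 0, 0]]' --slide '[[0.1, 0, 2.5], [0.1, 0, 5], [0.1, 0, 6.4], [0.1, 0, 6.4], [0.1, 0, 6.4], [0.1, 0, 6.4], [0.1, 0, 6.4], [0.1, 0, 6.4], [0.1, 0, 6.4]]' --grip '[6, 6, 6, 6, 0.5, 0.5, 0.5, 0.5, 0.5]' --force 12

```text
clock: 4.6
tcp_pos: [0.4959, 0.2041, 0.2964]
tool_rot: [179.9, 0.0, 113.8]
ft_force: [-0.7, -0.3, 0.7]
opening: 0.178
```

```bash
python3 go.py .4955 .2049 .294 114
```

```text
t 4.6 pos [0.4959 0.2041 0.2964] rot [1.7994e+02 2.0000e-02 1.1377e+02] f [-0.67 -0.31  0.73] open 0.178 q6 -4.0
slide [ 0.09 -0.01  0.24] rot [ 0.06  0.02 -0.23]
```

Opening is 15.7 mm, so the post is pinched. Tool x runs along the holder's +y, so I slide that way.

Request:
apply_moves --delta_rot '[[0, 0, 0], [0, 0, 0], [0, 0, 0], [0, 0, 0], [0, 0, 0], [0, 0, 0], [0, 0, 0], [0, 0, 0], [0, 0, 0], [0, 0, 0]]' --slide '[[0.5, 0, 0], [1.1, 0, 0], [1.7, 0, 0], [2.4, 0, 0], [3.1, 0, 0], [3.8, 0, 0], [4.4, 0, 0], [4.9, 0, 0], [5.0, 0, 0], [5.0, 0, 0]]' --grip '[0.5, 0.5, 0.5, 0.5, 0.5, 0.5, 0.5, 0.5, 0.5, 0.5]'

```text
clock: 5.85
tcp_pos: [0.476, 0.2493, 0.2964]
tool_rot: [179.9, 0.1, 113.8]
ft_force: [3.0, -5.7, 0.4]
opening: 0.179
```

```bash
python3 go.py .4955 .2049 .36 114
```

```text
t 5.85 pos [0.476  0.2493 0.2964] rot [1.7993e+02 1.4000e-01 1.1379e+02] f [ 3.   -5.71  0.44] open 0.179 q6 1.3
slide [-4.87 -0.   -6.34] rot [ 0.07  0.14 -0.21]
```

Request:
apply_moves --delta_rot '[[0, 0, 0], [0, 0, 0], [0, 0, 0], [0, 0, 0], [0, 0, 0], [0, 0, 0], [0, 0, 0], [0, 0, 0]]' --slide '[[0, 0, 0], [0, 0, 0], [0, 0, 0], [0, 0, 0], [0, 0, -3], [0, 0, -7], [-4, 0, -10], [-4, 0, -10]]' --grip '[7, 7, 7, 7, 7, 7, 7, 7]'

```text
clock: 6.85
tcp_pos: [0.4935, 0.212, 0.4]
tool_rot: [179.6, 0.2, 113.7]
ft_force: [0.0, 0.5, -0.8]
opening: 0.79
```

```bash
python3 - <<'E'
from m import *
c=capture("scene"); i=c["image"][170:270,320:450]
cv2.imwrite("pics/s3.png",cv2.resize(i,None,fx=5,fy=5,interpolation=cv2.INTER_CUBIC))
b,n=blob(c["image"],white,(360,199,15,13)); print("handle",b,n,atz(c,b,.172))
b,n=blob(c["image"],red,(384,190,50,20)); print("post",b,n,atz(c,b,.158))
E
python3 go.py .5235 .146 .36 114
```

```text
handle [372.0415 201.4734] 29.0625 [0.5128 0.1595 0.172 ]
post [407.4257 200.3428] 25.6875 [0.4769 0.2501 0.158 ]
t 6.9 pos [0.4926 0.2125 0.3979] rot [1.7976e+02 1.2000e-01 1.1368e+02] f [-0.12 -0.15 -0.02] open 0.8 q6 -2.9
slide [-7.33  0.15  3.81] rot [ 0.24  0.12 -0.32]
```

View pics/s3.png

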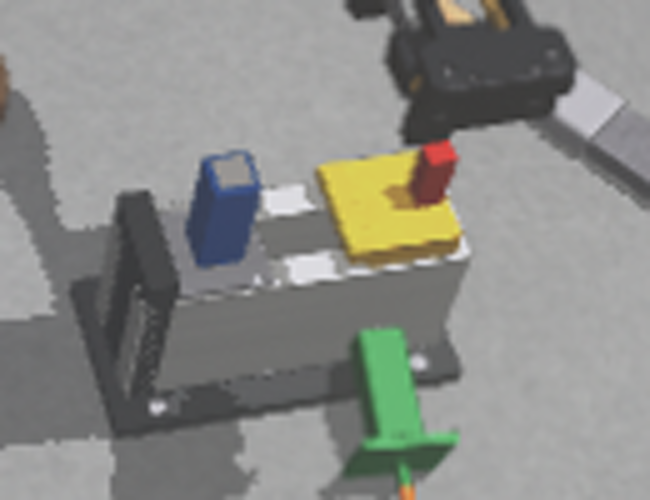

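The jaw is open: the post moved about 49 mm and the probe still stands at crop (233,168), i.e. image (366,203). Next is the probe.

Request:
apply_moves --delta_rot '[[0, 0, 0], [0, 0, 0], [0, 0, 0], [0, 0, 0], [0, 0, 0], [0, 0, 0]]' --slide '[[-2.5, 0.1, 0], [-5.5, 0.1, 0], [-7.3, 0.1, 1], [-7.3, 0.1, 3.8], [-7.3, 0.1, 3.8], [-7.3, 0.1, 3.8]]' --grip '[7, 7, 7, 7, 7, 7]'

```text
clock: 7.65
tcp_pos: [0.5228, 0.1464, 0.3597]
tool_rot: [179.8, 0.1, 113.7]
ft_force: [0.6, 0.6, 0.7]
opening: 0.796
```

```bash
python3 go.py .5235 .146 .297 114
```

```text
t 7.65 pos [0.5228 0.1464 0.3597] rot [1.7982e+02 9.0000e-02 1.1370e+02] f [0.57 0.6  0.66] open 0.796 q6 -10.6
slide [-0.06  0.03  6.27] rot [ 0.18  0.09 -0.3 ]
```

Request:
apply_moves --delta_rot '[[0, 0, 0], [0, 0, 0], [0.2, 0.1, -0.3], [0.2, 0.1, -0.3], [0.2, 0.1, -0.3], [0.2, 0.1, -0.3], [0.2, 0.1, -0.3], [0.2, 0.1, -0.3], [0.2, 0.1, -0.3], [0.2, 0.1, -0.3]]' --slide '[[0, 0, 2.5], [0, 0, 5], [0, 0, 6.3], [0, 0, 6.3], [0, 0, 6.3], [0, 0, 6.3], [0, 0, 6.3], [0, 0, 6.3], [0, 0, 6.3], [0, 0, 6.3]]' --grip '[7, 7, 7, 7, 1.5, 1.5, 1.5, 1.5, 1.5, 1.5]' --force 25

```text
clock: 8.9
tcp_pos: [0.5233, 0.1465, 0.297]
tool_rot: [180.0, 0.0, 114.0]
ft_force: [1.3, 0.4, 1.5]
opening: 0.29
```

```bash
python3 go.py .5235 .146 .45 114
```

```text
t 8.9 pos [0.5233 0.1465 0.297 ] rot [179.96   0.   114.01] f [1.25 0.35 1.49] open 0.29 q6 -11.0
slide [-6.00e-02  1.00e-02 -1.53e+01] rot [0.04 0.   0.01]
```

Request:
apply_moves --delta_rot '[[0, 0, 0], [0, 0, 0], [0, 0, 0], [0, 0, 0], [0, 0, 0], [0, 0, 0], [0, 0, 0], [0, 0, 0], [0, 0, 0], [0, 0, 0], [0, 0, 0]]' --slide '[[0, 0, -0.5], [0, 0, -1.5], [0, 0, -3], [0, 0, -5], [0, 0, -7], [0, 0, -9], [0, 0, -11], [0, 0, -13], [0, 0, -14.2], [0, 0, -14.7], [0, 0, -14.7]]' --grip '[1.5, 1.5, 1.5, 1.5, 1.5, 1.5, 1.5, 1.5, 1.5, 1.5, 1.5]'

```text
clock: 10.28
tcp_pos: [0.5232, 0.1465, 0.444]
tool_rot: [180.0, 0.0, 114.0]
ft_force: [-0.0, 0.3, -2.6]
opening: 0.294
```

```bash
python3 go.py .4970 -.2315 .444 114; python3 - <<'E'
from m import *
c=capture("scene"); i=c["image"][100:280,300:460]
cv2.imwrite("pics/s4.png",cv2.resize(i,None,fx=3.3,fy=3.3,interpolation=cv2.INTER_CUBIC))
g=np.array([.5233,.1465,0]); print((proj(c,[g+[0,0,z] for z in(.222,.253,.286,.162)])-[300,100])*3.3)
E
```

```text
t 10.275 pos [0.5232 0.1465 0.444 ] rot [179.97   0.   114.  ] f [-0.03  0.35 -2.61] open 0.294 q6 -11.0
slide [-3.346e+01 -1.777e+01 -1.000e-02] rot [0.03 0.   0.  ]
[[229.3041 302.4023]
 [235.7839 276.2575]
 [242.9442 247.2732]
 [217.3999 350.2288]]
```

View pics/s4.png

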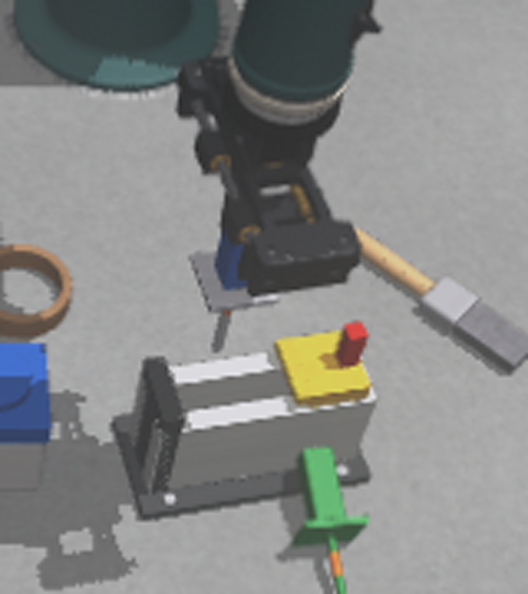

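The probe is held at about 0.27 kg and hangs clear, with the tip where predicted. Next I carry it to above the hole.

Request:
apply_moves --delta_rot '[[0, 0, 0], [0, 0, 0], [0, 0, 0], [0, 0, 0], [0, 0, 0], [0, 0, 0], [0, 0, 0], [0, 0, 0], [0, 0, 0], [0, 0, 0], [0, 0, 0], [0, 0, 0]]' --slide '[[-1, -0.5, 0], [-3, -1.6, 0], [-6.5, -3.5, 0], [-10.5, -5.6, 0], [-14.5, -7.7, 0], [-18.5, -9.8, 0], [-22.5, -11.9, 0], [-26.5, -14.1, 0], [-30, -15.9, 0], [-32.5, -17.3, 0], [-33.5, -17.8, 0], [-33.5, -17.8, 0]]' --grip '[1.5, 1.5, 1.5, 1.5, 1.5, 1.5, 1.5, 1.5, 1.5, 1.5, 1.5, 1.5]'

```text
clock: 11.82
tcp_pos: [0.4964, -0.2324, 0.4429]
tool_rot: [-180.0, -0.1, 113.9]
ft_force: [-0.2, -0.1, -1.9]
opening: 0.292
```

Request:
apply_moves --delta_rot '[[0, 0, 0], [0, 0, 0], [0, 0, 0], [0, 0, 0]]' --slide '[[0, 0, 0.5], [0, 0, 1.8], [0, 0, 3], [0, 0, 3]]' --grip '[1.5, 1.5, 1.5, 1.5]'

```text
clock: 12.32
tcp_pos: [0.4959, -0.2316, 0.4107]
tool_rot: [-179.8, -0.2, 114.0]
ft_force: [-0.5, 0.5, -1.6]
opening: 0.29
```

```bash
python3 go.py .4970 -.2315 .414 114; python3 - <<'E'
from m import *
s=state()["tcp_pos"]; r=[]
for n,x,y,w,h in(("scene",185,130,90,75),("top",285,180,90,75)):
    c=capture(n); i=c["image"][y:y+h,x:x+w]
    r.append(cv2.resize(i,None,fx=4.4,fy=5.5,interpolation=cv2.INTER_CUBIC) if 0 else cv2.resize(i,None,fx=4.4,fy=4.4,interpolation=cv2.INTER_CUBIC))
    g=np.array([s[0],s[1],0]);P=[g+[0,0,s[2]-d] for d in(.222,.282)]+[[.497,-.2315,.1]]
    print(n,((proj(c,P)-[x,y]+.5)*4.4).round(0).tolist(),proj(c,P).round(1).tolist())
cv2.imwrite("pics/j1.png",np.hstack(r))
E
```

```text
t 12.325 pos [ 0.4959 -0.2316  0.4107] rot [-179.82   -0.25  113.96] f [-0.47  0.52 -1.56] open 0.29 q6 -51.6
slide [-0.03  0.11 -0.33] rot [-0.18 -0.25 -0.03]
scene [[176.0, 156.0], [183.0, 220.0], [186.0, 250.0]] [[224.5, 165.0], [226.1, 179.5], [226.7, 186.4]]
top [[187.0, 157.0], [177.0, 165.0], [172.0, 167.0]] [[327.1, 215.2], [324.6, 216.9], [323.5, 217.3]]
```

View pics/j1.png

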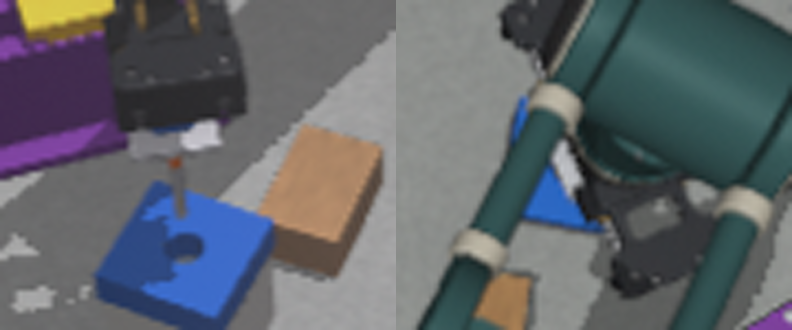

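```bash
python3 - <<'E'
from m import *
from scipy.optimize import least_squares
for n,box,f in(("top",(300,190,50,55),"pics/top0.png"),("scene",(195,160,65,60),"pics/scene0.png")):
    c=capture(n); im=cv2.imread(f); x,y,w,h=box;k=8
    i=cv2.resize(im[y:y+h,x:x+w],None,fx=k,fy=k,interpolation=cv2.INTER_LINEAR).astype(int)
    print(n,"colors",im[205,315] if n=="top" else (im[190,210],im[199,225]))
    b=(i[...,0]>(150 if n=="top" else 165))&(i[...,0]-i[...,2]>80)
    m=b.astype(np.uint8); cs,hi=cv2.findContours(m,cv2.RETR_CCOMP,cv2.CHAIN_APPROX_NONE)
    o=max(range(len(cs)),key=lambda j:cv2.contourArea(cs[j])); kids=[j for j in range(len(cs)) if hi[0][j][3]==o]
    hj=max(kids,key=lambda j:cv2.contourArea(cs[j]))
    W=lambda C:np.array([atz(c,(p+.5)/k-.5+[x,y],.1)[:2] for p in C[::3,0]])
    O,H=W(cs[o]),W(cs[hj])
    def res(p,half=.042):
        a=p[2];q=(O-p[:2])@np.array([[np.cos(a),-np.sin(a)],[np.sin(a),np.cos(a)]]); return np.abs(q).max(1)-p[3]
    a=np.arctan2(-.084,-.012)
    r=least_squares(res,[.497,-.231,np.radians(-8),.042],loss="soft_l1",f_scale=.001)
    rc=least_squares(lambda p:np.hypot(*(H-p[:2]).T)-p[2],[.497,-.231,.012],loss="soft_l1",f_scale=.001)
    print(" square",r.x,np.sqrt(np.mean(r.fun**2))," circle",rc.x,np.sqrt(np.mean(rc.fun**2)))
E
```

```text
top colors [191 101  42]
 square [ 0.4983 -0.2321 -0.1746  0.0414] 0.0002866834756620939  circle [ 0.4979 -0.2314  0.013 ] 0.00027053326075962835
scene colors (array([198, 105,  58], dtype=uint8), array([121,  70,  48], dtype=uint8))
 square [ 0.4947 -0.2329 -0.1761  0.0411] 0.000307170839740143  circle [ 0.4953 -0.2326  0.0133] 0.00032056779852469256
```

Request:
apply_moves --delta_rot '[[-0.1, -0.1, 0], [-0.2, -0.2, 0], [-0.2, -0.2, 0], [-0.2, -0.2, 0], [-0.2, -0.2, 0]]' --slide '[[0, 0, 0.8], [-0.05, 0.05, 1.6], [-0.05, 0.05, 2.1], [-0.05, 0.05, 2.1], [-0.05, 0.05, 2.1]]' --grip '[1.5, 1.5, 1.5, 1.5, 1.5]'

```text
clock: 13.15
tcp_pos: [0.4973, -0.2327, 0.3923]
tool_rot: [179.8, 0.2, 113.9]
ft_force: [-0.3, -0.3, -2.4]
opening: 0.291
```

```bash
python3 go.py .4965 -.232 .322 114; python3 - <<'E'
from m import *
s=state()["tcp_pos"]
c=capture("scene"); x,y=200,150; i=c["image"][y:y+60,x:x+60]
g=np.array([s[0],s[1],0]);P=[g+[0,0,s[2]-d] for d in(.222,.282)]+[[.4965,-.232,.1],[.495,-.2328,.1]]
print(((proj(c,P)-[x,y]+.5)*10).round(0).tolist())
cv2.imwrite("pics/j2.png",cv2.resize(i,None,fx=10,fy=10,interpolation=cv2.INTER_CUBIC))
E
```

```text
t 13.15 pos [ 0.4973 -0.2327  0.3923] rot [1.7981e+02 1.6000e-01 1.1393e+02] f [-0.35 -0.35 -2.38] open 0.291 q6 -51.6
slide [ 0.11 -0.07  7.03] rot [ 0.19  0.16 -0.07]
[[250.0, 204.0], [265.0, 346.0], [271.0, 367.0], [270.0, 363.0]]
```

View pics/j2.png

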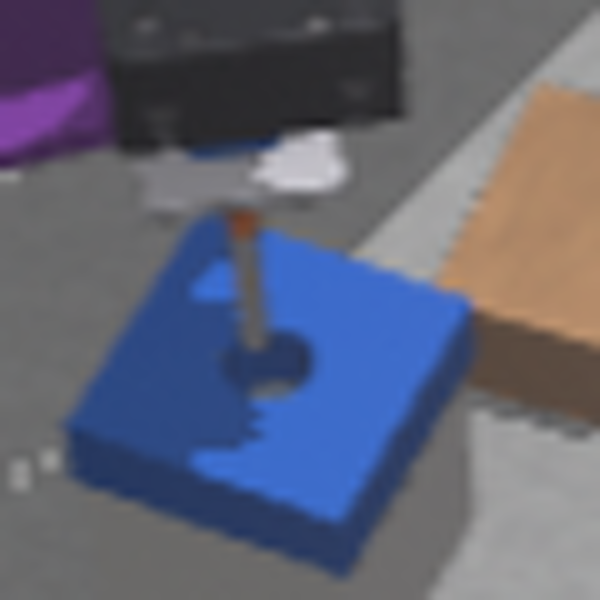

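Scene view: the tip is at crop (257,346) and the hole centre at (267,362). The tip height matches kinematics, but the rod sits about 2 mm towards -y and +x of the hole axis. I'll correct that, then lower.

Request:
apply_moves --delta_rot '[[0.1, 0.1, 0], [0.1, 0.1, 0], [0.1, 0.1, 0], [0.1, 0.1, 0], [0.1, 0.1, 0], [0.1, 0.1, 0], [0.1, 0.1, 0], [0.1, 0.1, 0], [0.1, 0.1, 0], [0.1, 0.1, 0]]' --slide '[[0.24, -0.07, 0], [0.24, -0.07, 0], [0.24, -0.07, 0.4], [0.24, -0.07, 0.9], [0.24, -0.07, 1.4], [0.24, -0.07, 1.9], [0.24, -0.07, 2.3], [0.24, -0.07, 2.5], [0.24, -0.07, 2.5], [0.24, -0.07, 2.5]]' --grip '[1.5, 1.5, 1.5, 1.5, 1.5, 1.5, 1.5, 1.5, 1.5, 1.5]'

```text
clock: 14.45
tcp_pos: [0.4959, -0.2309, 0.3677]
tool_rot: [179.9, 0.1, 113.9]
ft_force: [0.3, 0.1, -2.9]
opening: 0.291
```

```bash
python3 go.py .4957 -.2308 .322 114; python3 - <<'E'
from m import *
s=state()["tcp_pos"]
c=capture("scene"); x,y=200,150; i=c["image"][y:y+60,x:x+60]
g=np.array([s[0],s[1],0]);P=[g+[0,0,s[2]-.222],g+[0,0,.1],[.4957,-.2308,.1]]
print(((proj(c,P)-[x,y]+.5)*10).round(0).tolist())
cv2.imwrite("pics/j3.png",cv2.resize(i,None,fx=10,fy=10,interpolation=cv2.INTER_CUBIC))
E
```

```text
t 14.45 pos [ 0.4959 -0.2309  0.3677] rot [1.7989e+02 9.0000e-02 1.1393e+02] f [ 0.3   0.09 -2.86] open 0.291 q6 -51.5
slide [ 0.02 -0.03  4.57] rot [ 0.11  0.09 -0.07]
[[264.0, 260.0], [275.0, 366.0], [276.0, 366.0]]
```

View pics/j3.png

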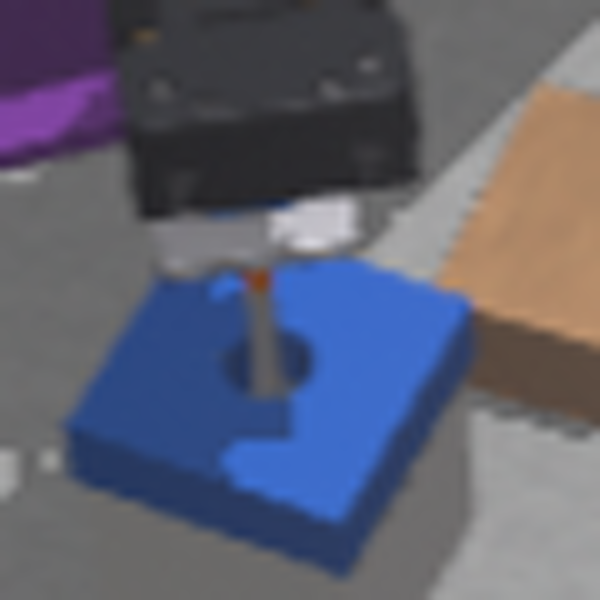

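The rod is inside the hole at crop x≈265 against hole centre 267, within about 1 mm. Now the final lowering.

Request:
apply_moves --delta_rot '[[0.1, 0.1, 0], [0.1, 0.1, 0], [0.1, 0.1, 0], [0.1, 0.1, 0], [0.1, 0.1, 0], [0.1, 0.1, 0], [0.1, 0.1, 0], [0.1, 0.1, 0], [0.1, 0.1, 0], [0.1, 0.1, 0], [0.1, 0.1, 0], [0.1, 0.1, 0]]' --slide '[[0, 0, 0.2], [0, -0.03, 0.7], [0.02, -0.05, 1.2], [0.02, -0.05, 1.7], [0.02, -0.05, 2.2], [0.02, -0.05, 2.7], [0.02, -0.05, 3.2], [0.02, -0.05, 3.7], [0.02, -0.05, 4.2], [0.02, -0.05, 4.5], [0.02, -0.05, 4.6], [0.02, -0.05, 4.6]]' --grip '[1.5, 1.5, 1.5, 1.5, 1.5, 1.5, 1.5, 1.5, 1.5, 1.5, 1.5, 1.5]'

```text
clock: 16.0
tcp_pos: [0.4955, -0.2309, 0.3218]
tool_rot: [180.0, -0.0, 113.9]
ft_force: [0.0, -0.8, -2.3]
opening: 0.292
```

Request:
apply_moves --delta_rot '[[0, 0, 0], [0, 0, 0], [0, 0, 0], [0, 0, 0]]' --slide '[[0, 0, 0], [0, 0, 0], [0, 0, 0], [0, 0, 0]]' --grip '[1.5, 1.5, 1.5, 1.5]'

```text
clock: 16.5
tcp_pos: [0.4955, -0.231, 0.3219]
tool_rot: [180.0, 0.0, 113.9]
ft_force: [-0.6, 1.1, -1.7]
opening: 0.291
```

```bash
python3 go.py .4957 -.2308 .322 114; python3 - <<'E'
from m import *
s=state()["tcp_pos"]; f=lambda i:cv2.resize(i,None,fx=7,fy=7,interpolation=cv2.INTER_CUBIC)
c=capture("scene"); i=c["image"][155:210,200:255]; j=cv2.resize(c["image"][170:260,320:450],(556,385))
g=np.array([s[0],s[1],0]);P=[g+[0,0,.11],g+[0,0,.1],[.4957,-.2308,.1]]
print(((proj(c,P)-[200,155]+.5)*7).round(0).tolist())
b,n=blob(c["image"],red,(384,190,50,20)); print("post",b,n,atz(c,b,.158))
cv2.imwrite("pics/j4.png",f(i)[:, :]); cv2.imwrite("pics/j4.png",np.hstack([f(i),j[:,:400]]))
E
```

```text
t 16.5 pos [ 0.4955 -0.231   0.3219] rot [1.7998e+02 1.0000e-02 1.1393e+02] f [-0.55  1.14 -1.75] open 0.291 q6 -51.5
slide [ 0.01  0.02 -0.01] rot [ 0.02  0.01 -0.07]
[[191.0, 205.0], [193.0, 221.0], [193.0, 221.0]]
post [407.3379 200.0915] 25.96875 [0.4761 0.2498 0.158 ]
```

View pics/j4.png

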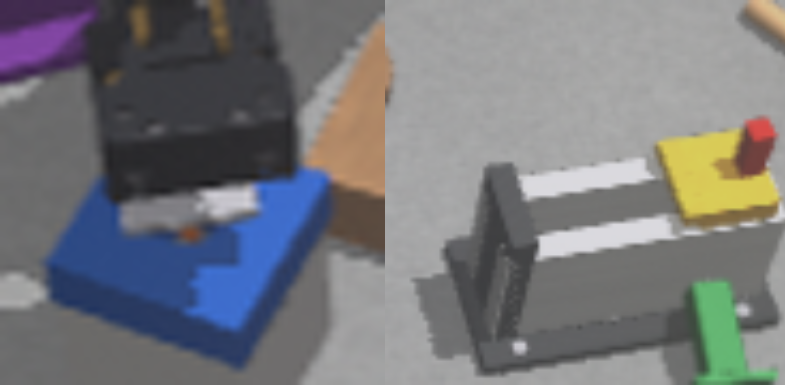

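```bash
python3 -c "
from rig import *; print(job_done()); s=state(); print(s['tcp_pos'],s['ft_force'],s['opening'])"
```

```text
the job is handed in; nothing more can be done
None
the job is handed in; nothing more can be done
```

I slid the yellow jaw open, lifted the blue probe out and lowered its rod into the test jar's hole. I then handed the job in at about 16.5 s with the gripper still holding the probe. No verdict was reported.

**Last checks**
- **Jaw:** the red post sits about 49 mm from where it started, and the last picture shows the jaw still open.
- **Band height:** the arm's position puts the band's middle within about 1 mm of the lid's top. This assumes the probe did not slip in the grip. In the last picture only the band's lower part shows, since the flange hides the rest.
- **Grip:** the opening is steady at about 25.7 mm, which matches the handle. The tool's tilt is under 0.1°.
- **Contact:** the vertical force still reads roughly the probe's weight (1.7 to 2.3 N), so there is no sign of it touching the jar. A final sideways reading of about 1.2 N was larger than most earlier ones; I took it as noise.

**What disagreed or went unchecked**
- **Hole position:** the two cameras differ by about 3 mm in x (0.498 against 0.495). I used 0.4957 because the scene camera agreed better with where the gripper met the post and handle.
- **Centring:** the rod was within about 1 mm of the hole centre sideways, judged from the picture taken part-way down. The direction towards the scene camera is only good to 2–3 mm, because the arm blocked the top camera.
- **Green look-alike probe:** early on I saw it toppled beside the holder. The arm had not been near it, and it stayed out of the way.

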